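Put the check weights back into their set block

ROBOT

A 6-joint arm with a two-finger parallel gripper is mounted at the origin on a cart in front of the work surface, level with it; the furniture and walls round the work are solid. World frame = base frame: x ahead of the robot, y to its left, z up, the work surface at z = 0. Lengths are in mm, angles in rad, forces in N, time in s.
With the tool pointing down it reaches from about 325 to 1000 mm from the base axis. Payload 5.1 kg.
Tool frame: the origin (TCP) lies at the very end of the fingers, on their centre line; the grasp point (between the pads) lies 19 mm behind it; z points along the fingers, y is the line along which they close (so a half turn about z gives the same grasp; the last joint's range is limited). The gripper opens to 85 mm and grips with 20 to 120 N. Pads are 22 mm wide; open, the fingers measure 114 mm over their backs; the gripper's body (76 mm by 85 mm) begins 54 mm behind the grasp point. The pads swing forward as they close: fully open they stand 13 mm farther back than shut.
Start: joints at [-1.29, 0.124, 1.65, -0, 1.367, -0.083], TCP at [231.256, -607.458, 195.922] pointing down, gripper open.
Joint ranges: [-2.61, 2.61], [-1.02, 2.33], [0.03, 2.71], [-1.35, 4.49], [0.32, 2.68], [-2.91, 2.91]. Speed limits (rad/s): [2.57, 2.57, 3.14, 3.14, 3.14, 3.14].

INTERFACE

Orientations are given as a unit quaternion [x, y, z, w].
In Python, from rig import ctrl gives the robot as it stands.
- The arm moves only by the tool inch_along, called as name(argument=value, ...), one argument or row to a line, values as JSON. Schema: {"type":"object","properties":{"rows":{"type":"array","items":{"type":"object","properties":{"r":{"type":"array","items":{"type":"number"},"minItems":3,"maxItems":3},"xyz":{"type":"array","items":{"type":"number"},"minItems":3,"maxItems":3},"jaw":{"type":"number"}},"additionalProperties":false,"required":["jaw"]},"minItems":1,"maxItems":10},"only":{"type":"string"},"quiet":{"type":"boolean"},"lines":{"type":"string"}},"required":["rows"],"additionalProperties":false}. rows is a list of rows, 1 to 10 of them, each an object with the fields r (a list: a rotation vector rx, ry, rz in fractions of the full range, 1 being 60 degrees), xyz (a list: dx, dy, dz in a scale on which 1.0 is 800 mm), jaw (the finger opening in mm); a field left out counts as zero (the opening has to be given); each row is the pose to reach, as a shift and turn from the pose commanded when the call began, along the tool's axes at that moment; what a row does not reach only later rows make up. A row lasts 1/8 s, in which the tool goes at most 62.5 mm and 0.188 rad, less where a joint would pass 70% of its speed; a pose out of reach is approached as far as the arm can. The fingers move at their own pace and stop on an object; the grip force is fixed at half the most. Time passes only in rows, so rows that do not move let the fingers close. The tool returns the time, the measured TCP pose, the force, the opening and the grip force at its end. only (a regular expression) keeps the lines of the reply that match it, lines (a string "A,B") keeps lines A to B, and quiet returns only ok. Input that does not fit is refused with a message, and nothing moves.
- ctrl.get_obs(): the state, without advancing time (a new reading comes with each control period).
- ctrl.grab_frame(name): name is "scene" or "top" or "wrist"; returns the picture (400x640x3 uint8, red, green, blue); there is no depth.
- ctrl.camera_params(name): a dict with "vfov" (degrees; the focal length in pixels is half the picture's height over the tangent of half this angle, whatever the lens; pixels are square), "cx", "cy" (the principal point, pixels), "D" ([k1, k2, p1, p2, k3] as OpenCV has them; the pictures are not rectified), "rvec" (rotation vector, rad) and "tvec" (3), from world to camera coordinates, as OpenCV has them; the wrist camera has in their place "hand_eye" (4x4, takes a point from camera to tool coordinates, whose origin is the TCP and whose axes are the flange's). Camera axes: x right, y down, z forward; pixel columns grow to the right and rows downward; lengths in mm; the calibration is good to about 2 mm. A picture is of the moment at which its call begins: read the wrist's pose just before it. camera_params takes no time and is no camera call.
- ctrl.job_done(): hands the job in; it is judged then, once.
The state is a dict: "clock": time; "q": joint angles; "qvel": joint speeds; "joint_torque": joint torques, N m; "tcp_pos": TCP position; "ee_rot": TCP orientation; "contact_force": force on the tool from outside, world axes, zero at the start; "ft_torque": the same for the moment, N m; "grip_width": finger opening in mm; "grip_force": force on a finger pad.
Only numpy, scipy, OpenCV 4.12 (cv2) and the standard library are available. Lean on these libraries where they do the work, as an engineer would, in place of code of your own. Each camera call takes 0.05 s, during which the arm holds its last target. There are 200 camera calls.

TASK

The force check at the test stand is finished: put the four check weights that stand about the worktop back into the black weight block, each upright and fully down in the well made for its size; the smallest weight is already home and stays there. Lower them in, do not drop them. The clamp screw, the disc gauge tip and the brass adaptor do not belong in the block: leave them standing where they are.

Things in the scene. Friction and masses are not known exactly. Their poses are not given: they have to be found in the camera images.
- weight_block: Black weight block, fixed, 140 (x) by 158 (y) by 24 mm high, with five round wells 12 mm deep (floor 12 mm above the worktop, 3 mm bevel at the mouth), each 8 mm wider than its weight's base: two wide ones in the row at +x, three at -x. Origin: centre of underside, z up; yaw within 0.4 of 0, where x points away from the robot. Well centres, in this frame, are told with the weights.
- weight_500: Largest (500 g) steel check weight, standing loose: round base 52 mm across, 26 (shoulder to 32) mm high, then a stem and a round knob 15 mm wide, to be gripped between 33 mm and the top at 46 mm. Origin: centre of underside, z up; its yaw means nothing. Its well: the widest, 60 mm, centre at block x +30, y +35 mm.
- weight_200: Second largest (200 g) steel check weight, standing loose: round base 42 mm across, 18 mm high, then a stem and a round knob 15 mm wide, to be gripped between 19 mm and the top at 36 mm. Origin: centre of underside, z up; its yaw means nothing. Its well: 50 mm wide, beside the widest, centre at block x +30, y -40 mm.
- weight_100: Third largest (100 g) brass check weight, standing loose: round base 34 mm across, 15 mm high, then a stem and a round knob 15 mm wide, to be gripped between 16 mm and the top at 33 mm. Origin: centre of underside, z up; its yaw means nothing. Its well: 42 mm wide, the largest of the row of three, centre at block x -39, y +47.5 mm.
- weight_50: Fourth largest (50 g) brass check weight, standing loose: round base 28 mm across, 15 mm high, then a stem and a round knob 14 mm wide, to be gripped between 16 mm and the top at 30 mm. Origin: centre of underside, z up; its yaw means nothing. Its well: 36 mm wide, middle of the row of three, centre at block x -39, y -5.5 mm.
- weight_20: Smallest (20 g) brass check weight, base 23 mm across, 28 mm high, already standing loose in its own well of the block (31 mm wide, centre at block x -39, y -53 mm), where it must stay. Origin: centre of the underside.
- thumb_screw: Brass clamp screw of the test stand, standing on its knurled head: head 23 mm across and 14 mm high, then a plain straight pin 8 mm wide without a knob, 32 mm high in all. Not a weight: stays where it is. Origin: centre of the underside.
- tip_disc: Steel disc gauge tip: thin disc 29 mm across and 7 mm high with a straight pin 12 mm wide, 22 mm high in all. Not a weight: stays where it is. Origin: centre of the underside.
- tip_ring: Brass adaptor, a spool 16 mm across with a flange at both ends and a thinner middle, 32 mm high. Not a weight: stays where it is. Origin: centre of the underside.

How it is judged (in metres and radians):
At the end, for the whole second after the job is handed in: All five weights stand released, upright (0.12 rad) and at rest on the floor of their own wells: origin within 8 mm of the well centre along block x and y and 8 to 16 mm above the block's underside; screw, disc tip and adaptor upright within 20 mm of where they stood (x of weight_500 in the frame of weight_block between 0.022 and 0.038 m and y of weight_500 in the frame of weight_block between 0.027 and 0.043 m and z of weight_500 in the frame of weight_block between 0.008 and 0.016 m and angle between each of weight_500, weight_200, weight_100, weight_50, weight_20, thumb_screw, tip_disc, tip_ring's own z axis and vertical below 0.12 rad and linear speed of each of weight_500, weight_200, weight_100, weight_50, weight_20 below 0.02 m/s and contact force between each of weight_500, weight_200, weight_100, weight_50, weight_20 and the fingers below 0.1 N and x of weight_200 in the frame of weight_block between 0.022 and 0.038 m and y of weight_200 in the frame of weight_block between -0.048 and -0.032 m and z of weight_200 in the frame of weight_block between 0.008 and 0.016 m and x of weight_100 in the frame of weight_block between -0.047 and -0.031 m and y of weight_100 in the frame of weight_block between 0.0395 and 0.0555 m and z of weight_100 in the frame of weight_block between 0.008 and 0.016 m and x of weight_50 in the frame of weight_block between -0.047 and -0.031 m and y of weight_50 in the frame of weight_block between -0.0135 and 0.0025 m and z of weight_50 in the frame of weight_block between 0.008 and 0.016 m and x of weight_20 in the frame of weight_block between -0.047 and -0.031 m and y of weight_20 in the frame of weight_block between -0.061 and -0.045 m and z of weight_20 in the frame of weight_block between 0.008 and 0.016 m and distance of each of thumb_screw, tip_disc, tip_ring from where it was at the start of the episode below 0.02 m); the robot touches nothing.
It fails at once if a weight is dropped: out of the fingers and faster than 0.6 m/s (a fall of about 18 mm) ((linear speed of weight_500 above 0.6 m/s and contact force between weight_500 and the fingers below 0.1 N) or (linear speed of weight_200 above 0.6 m/s and contact force between weight_200 and the fingers below 0.1 N) or (linear speed of weight_100 above 0.6 m/s and contact force between weight_100 and the fingers below 0.1 N) or (linear speed of weight_50 above 0.6 m/s and contact force between weight_50 and the fingers below 0.1 N) or (linear speed of weight_20 above 0.6 m/s and contact force between weight_20 and the fingers below 0.1 N)).
It fails at once if the clamp screw, disc tip or adaptor is moved more than 20 mm from where it stood (distance of any of thumb_screw, tip_disc, tip_ring from where it was at the start of the episode above 0.02 m).
It also fails if it takes over 90 s, if anything falls off the work surface, if the arm or the gripper's body presses on something with over 40 N, if the wrist force passes 120 N, or if a joint passes its speed limit or range.

## Working session

There is one attempt and no reset: what is moved stays moved. The work goes in short steps, Python scripts to look and compute and a tool call to move; the robot and the scene stay as the last step left them, time stands still between calls to the robot, and variables do not carry over. Pictures are saved under pics/ and viewed, at most 14 in all, crops included, and the job is handed in when it is done.

```bash
ls; mkdir -p pics; python3 - <<'E'
from rig import ctrl
import cv2
for n in("top","scene"):
    im=ctrl.grab_frame(n); cv2.imwrite(f"pics/{n}0.png",im[:,:,::-1]); print(n,ctrl.camera_params(n))
print(ctrl.camera_params("wrist")); o=ctrl.get_obs(); print(o)
E
```

```text
pics
top {'vfov': 45.52580330106521, 'cx': 326.12533053691175, 'cy': 200.15099160603847, 'D': array([-0.08748915,  0.        ,  0.        ,  0.        ,  0.        ]), 'rvec': array([ 2.10359339, -2.1650981 ,  0.15598872]), 'tvec': array([ 186.73016397,  495.91749076, 1055.71095891])}
scene {'vfov': 51.92268457671121, 'cx': 323.86628749747507, 'cy': 201.4467050191903, 'D': array([-0.02445596,  0.        ,  0.        ,  0.        ,  0.        ]), 'rvec': array([ 1.94483865, -0.91050986,  0.50968059]), 'tvec': array([-220.67792341,  293.39800896,  447.03386668])}
{'vfov': 64.72638461178866, 'cx': 321.4722732530469, 'cy': 194.38710902466434, 'D': array([-0.06216592,  0.        ,  0.        ,  0.        ,  0.        ]), 'hand_eye': array([[ 1.60798443e-04, -9.64151617e-01, -2.65351905e-01,
         6.62106943e+01],
       [ 9.99999740e-01,  3.41593218e-04, -6.35191418e-04,
         5.89529062e-01],
       [ 7.03063244e-04, -2.65351733e-01,  9.64151421e-01,
        -1.78800859e+02],
       [ 0.00000000e+00,  0.00000000e+00,  0.00000000e+00,
         1.00000000e+00]])}
{'clock': 0.1, 'q': array([-1.28957708e+00,  1.24445716e-01,  1.65153406e+00, -1.10694194e-06,
        1.36749458e+00, -8.25631237e-02]), 'qvel': array([ 7.03439193e-05, -1.39133029e-03, -2.56621185e-03, -4.27260833e-04,
        4.76944093e-04,  6.20567328e-04]), 'joint_torque': array([ 8.11450695e-05, -4.24931753e+01, -3.66652000e+01, -3.02727699e-05,
        3.98489647e-03,  6.00511214e-06]), 'tcp_pos': array([ 231.10130331, -606.87191863,  194.77422794]), 'ee_rot': array([ 9.83502900e-01,  1.80889913e-01, -9.38384960e-05, -9.36158695e-04]), 'contact_force': array([ 0.11350372,  0.45121432, -0.38913806]), 'ft_torque': array([ 0.0235856 , -0.0437731 ,  0.02031165]), 'grip_force': 0.0, 'grip_width': 85.43441398357889}
```

View pics/top0.png

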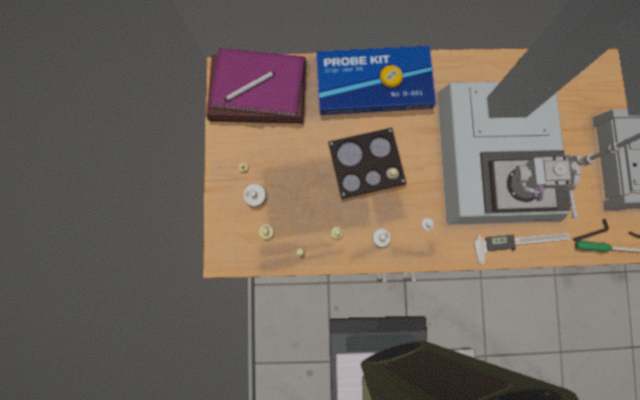

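View pics/scene0.png

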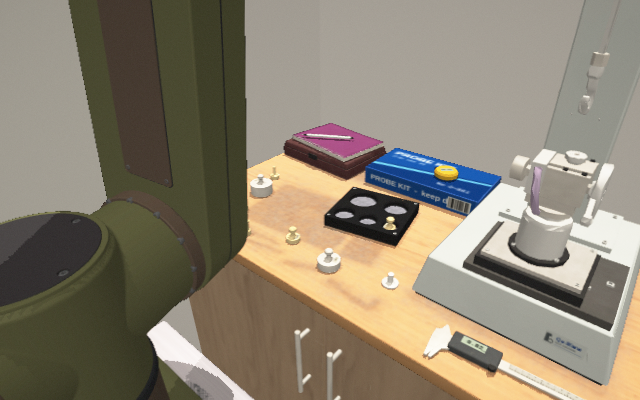

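The top view shows the block at about (367,163). Steel weights are at (255,195) and (381,238) and the disc tip at (427,225). Brass pieces are at (243,168), (266,232), (300,252) and (336,233). I'll enlarge and measure them.

```bash
cat > h.py <<'E'
from rig import ctrl
import numpy as np, cv2
from scipy.spatial.transform import Rotation as R
def cam(n,o=None):
    p=ctrl.camera_params(n); f=200/np.tan(np.radians(p['vfov']/2))
    K=np.array([[f,0,p['cx']],[0,f,p['cy']],[0,0,1]])
    if 'rvec' in p:
        Rw=cv2.Rodrigues(p['rvec'])[0].T; c=-Rw@p['tvec']
    else:
        H=p['hand_eye']; Rt=R.from_quat(o['ee_rot']).as_matrix()
        Rw=Rt@H[:3,:3]; c=Rt@H[:3,3]+o['tcp_pos']
    return K,p['D'],Rw,c
def ray(C,uv,z):
    K,D,Rw,c=C
    n=cv2.undistortPoints(np.array(uv,float).reshape(-1,1,2),K,D)[:,0]
    d=np.c_[n,np.ones(len(n))]@Rw.T
    return (c+d*((z-c[2])/d[:,2])[:,None])[:,:2]
def shift(xy,z,o):  # to tool axes
    Rt=R.from_quat(o['ee_rot']).as_matrix()
    return Rt.T@(np.array([*xy,z])-o['tcp_pos'])
E
python3 - <<'E'
from h import *
im=cv2.imread("pics/top0.png"); C=cam("top")
cv2.imwrite("pics/crop.png",cv2.resize(im[120:270,200:450],(800,480),interpolation=cv2.INTER_CUBIC))
for n,uv,z in [("n243",(243,168),20),("w500",(254,195),20),("b266",(266,232),15),("b300",(300,252),20),("b336",(336,233),15),("s381",(381,238),15),("disc",(427,225),10)]:
    print(n,ray(C,uv,z).round(1))
hsv=cv2.cvtColor(im,cv2.COLOR_BGR2HSV)
m=cv2.inRange(hsv,(0,0,0),(179,255,55)); m[:,:320]=0;m[:,415:]=0;m[:120]=0;m[205:]=0
m=cv2.morphologyEx(m,cv2.MORPH_CLOSE,np.ones((3,3)))
c=max(cv2.findContours(m,cv2.RETR_EXTERNAL,cv2.CHAIN_APPROX_NONE)[0],key=cv2.contourArea)
r=cv2.minAreaRect(c);print(r);b=cv2.boxPoints(r);print(b);w=ray(C,b,22);print(w,w.mean(0))
E
```

```text
n243 [[587.7 368.2]]
w500 [[521.7 342.1]]
b266 [[434.  315.1]]
b300 [[385.  236.2]]
b336 [[427.  151.8]]
s381 [[412.3  47.6]]
disc [[439.8 -62.4]]
((366.6572570800781, 162.8483123779297), (56.36478805541992, 63.71019744873047), 77.00537872314453)
[[329.28085 142.55055]
 [391.35953 128.22472]
 [404.03366 183.14607]
 [341.955   197.47191]]
[[642.86503361 161.13664152]
 [673.96901934  11.19982553]
 [538.9777923  -11.75701403]
 [509.21401504 135.33597846]] [591.25646507  73.97885787]
```

View pics/crop.png

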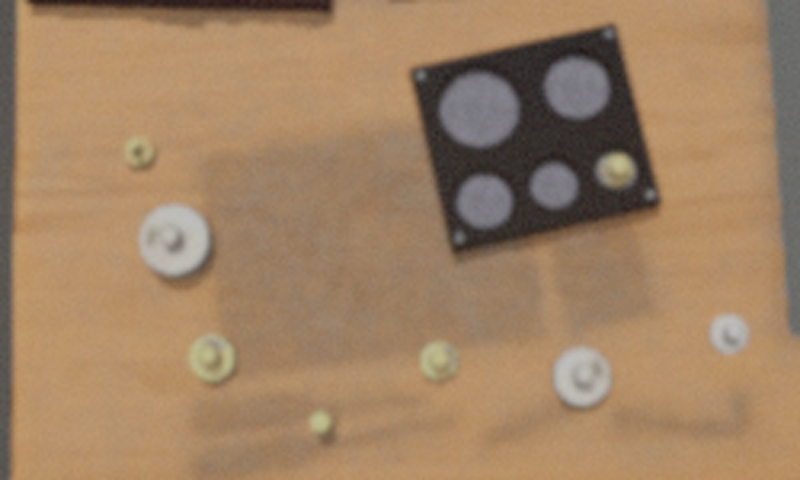

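The manual's scale: shifts go in shares of 800 mm and turns go in shares of 60 degrees. Converting my numbers, -547 mm / 800 = -0.6838, 411 mm / 800 = 0.5138.

inch_along(
  rows=[
    {"xyz": [0.5138, -0.6838, -0.0688], "jaw": 85},
    {"xyz": [0.5138, -0.6838, -0.0688], "jaw": 85},
    {"xyz": [0.5138, -0.6838, -0.0688], "jaw": 85},
    {"xyz": [0.5138, -0.6838, -0.0688], "jaw": 85},
    {"xyz": [0.5138, -0.6838, -0.0688], "jaw": 85},
    {"xyz": [0.5138, -0.6838, -0.0688], "jaw": 60},
    {"xyz": [0.5138, -0.6838, -0.0688], "jaw": 40},
    {"xyz": [0.5138, -0.6838, -0.0688], "jaw": 40},
    {"xyz": [0.5138, -0.6838, -0.0688], "jaw": 40},
    {"xyz": [0.5138, -0.6838, -0.0688], "jaw": 40},
  ],
)

```text
clock: 1.35
tcp_pos: [403.7, -6.8, 246.0]
ee_rot: [0.984, 0.181, 0.0, 0.0]
contact_force: [1.2, -1.6, 0.2]
grip_width: 40.1
grip_force: 0.0
```

Converted, -123 mm / 800 = -0.1538, 118 mm / 800 = 0.1475.

inch_along(
  rows=[
    {"xyz": [0.1475, -0.1538, -0.075], "jaw": 40},
    {"xyz": [0.1475, -0.1538, -0.075], "jaw": 40},
    {"xyz": [0.1475, -0.1538, -0.075], "jaw": 40},
    {"xyz": [0.1475, -0.1538, -0.075], "jaw": 40},
    {"xyz": [0.1475, -0.1538, -0.075], "jaw": 40},
    {"xyz": [0.1475, -0.1538, -0.075], "jaw": 40},
  ],
)

```text
clock: 2.1
tcp_pos: [469.7, 147.0, 305.1]
ee_rot: [0.984, 0.18, -0.001, 0.0]
contact_force: [0.5, -0.4, 0.5]
grip_width: 40.0
grip_force: 0.0
```

```bash
python3 - <<'E'
from h import *
o=ctrl.get_obs(); im=ctrl.grab_frame("wrist"); cv2.imwrite("pics/w1.png",im[:,:,::-1]); np.save("w1.npy",np.r_[o['tcp_pos'],o['ee_rot']])
im=ctrl.grab_frame("top"); cv2.imwrite("pics/top1.png",im[:,:,::-1])
E
```

```text
(no output)
```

View pics/w1.png

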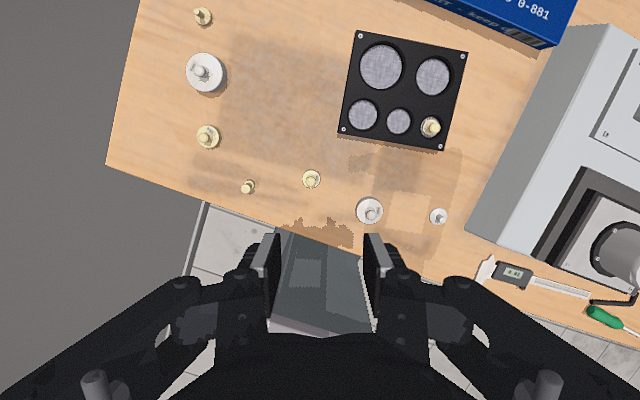

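The wrist view shows the whole set. The block is at about (403,90) and the 500 at (206,72). The 100 is at (208,136), the 50 at (311,178), the 200 at (369,210), and the disc tip at (438,215). The spool is at (248,187) and the screw at (203,16).

```bash
cat > meas.py <<'E'
from h import *
def blobs(im,pts,r=26):
    """centre of min enclosing circle of the non-wood blob near each pixel"""
    lab=cv2.cvtColor(im,cv2.COLOR_BGR2LAB).astype(int)
    out=[]
    for (u,v) in pts:
        m=((lab[...,1]<134)&(lab[...,0]>90)).astype(np.uint8)*255
        mm=np.zeros_like(m);cv2.circle(mm,(int(u),int(v)),r,255,-1);m&=mm
        m=cv2.morphologyEx(m,cv2.MORPH_CLOSE,np.ones((5,5)))
        cs=cv2.findContours(m,cv2.RETR_EXTERNAL,cv2.CHAIN_APPROX_NONE)[0]
        c=max(cs,key=cv2.contourArea)
        out.append((cv2.minEnclosingCircle(c),cv2.contourArea(c)))
    return out
def block(im,box,C,z=24):
    x0,y0,x1,y1=box
    m=np.zeros(im.shape[:2],np.uint8); m[y0:y1,x0:x1]=(im[y0:y1,x0:x1].max(2)<70)*255
    c=max(cv2.findContours(m,cv2.RETR_EXTERNAL,cv2.CHAIN_APPROX_NONE)[0],key=cv2.contourArea)
    w=ray(C,c[:,0].astype(float),z).astype(np.float32)
    return cv2.minAreaRect(w)
E
python3 - <<'E'
from meas import *
p=np.load("w1.npy"); o=dict(tcp_pos=p[:3],ee_rot=p[3:]); C=cam("wrist",o)
im=cv2.imread("pics/w1.png")
lab=cv2.cvtColor(im,cv2.COLOR_BGR2LAB)
for q in [(206,88),(215,140),(311,187),(280,130),(250,60)]: print(q,lab[q[1],q[0]])
P=[(206,72),(208,136),(311,178),(369,210)]
for n,b,h in zip((500,100,50,200),blobs(im,P),(13,8,8,9)):
    print(n,b,ray(C,b[0][0],h).round(1))
B=block(im,(325,20,480,160),C);print(B)
t=cv2.imread("pics/top0.png");print("top",block(t,(315,115,415,205),cam("top")))
# wells
g=cv2.cvtColor(im,cv2.COLOR_BGR2GRAY)
m=np.zeros_like(g);m[20:160,325:480]=(g[20:160,325:480]>75)*255
for c in cv2.findContours(m,cv2.RETR_LIST,cv2.CHAIN_APPROX_NONE)[0]:
    if 300<cv2.contourArea(c)<3000:
        e=cv2.fitEllipse(c);print("well",np.round(e[0],1),np.round(e[1],1),ray(C,e[0],15).round(1))
E
```

```text
(206, 88) [222 130 130]
(215, 140) [225 125 149]
(311, 187) [184 129 150]
(280, 130) [182 136 147]
(250, 60) [177 135 144]
500 (((206.04762268066406, 72.42857360839844), 21.715686798095703), 1239.5) [[520.2 341.4]]
100 (((208.0, 136.5), 12.500100135803223), 426.5) [[432.8 315.2]]
50 (((310.59844970703125, 178.1165771484375), 9.25574779510498), 244.0) [[427.3 148.6]]
200 (((368.8414611816406, 209.64634704589844), 13.939127922058105), 557.0) [[412.3  44.7]]
((590.8795166015625, 73.13776397705078), (139.61636352539062, 158.55809020996094), 11.16818618774414)
top ((590.2989501953125, 74.2588882446289), (138.7445526123047, 153.0256805419922), 11.254278182983398)
well [398.  121.1] [22.4 24.4] [[553.8  59.3]]
well [362.5 114.6] [27.2 28.6] [[543.8 111.4]]
well [432.1  76.6] [32.1 35.5] [[628.4  39. ]]
well [380.5  66.5] [40.9 43.2] [[613.9 112.9]]
```

```bash
cat > to.py <<'E'
import sys
from h import *
x,y,z=map(float,sys.argv[1:4]); o=ctrl.get_obs(); print(shift((x,y),z,o).round(1),o['tcp_pos'].round(1),round(o['clock'],2))
E
cat > look.py <<'E'
import sys
from meas import *
# name, expected xy, mid height, knob-top height
x,y,h,t=map(float,sys.argv[1:5]); o=ctrl.get_obs(); im=ctrl.grab_frame("wrist")[:,:,::-1].copy()
cv2.imwrite(sys.argv[5],im); C=cam("wrist",o); K,D,Rw,c=C
rv=cv2.Rodrigues(Rw.T)[0]; tv=-Rw.T@c
u=cv2.projectPoints(np.array([[x,y,h]]),rv,tv,K,D)[0][0,0]
b=blobs(im,[u],60)[0]; p=ray(C,b[0][0],h)[0]
print("pix",u.round(1),b,"xy",p.round(1),"shift",shift(p,o['tcp_pos'][2],o).round(1),"z",o['tcp_pos'][2].round(1))
E
python3 to.py 412.3 44.7 130
```

```text
[-90.   75.3 175.6] [469.9 147.  305.5] 2.2
```

Converted, 176 mm / 800 = 0.22, -90 mm / 800 = -0.1125.

inch_along(
  rows=[
    {"xyz": [-0.1125, 0.0938, 0.22], "jaw": 40},
    {"xyz": [-0.1125, 0.0938, 0.22], "jaw": 40},
    {"xyz": [-0.1125, 0.0938, 0.22], "jaw": 40},
    {"xyz": [-0.1125, 0.0938, 0.22], "jaw": 40},
    {"xyz": [-0.1125, 0.0938, 0.22], "jaw": 40},
    {"xyz": [-0.1125, 0.0938, 0.22], "jaw": 40},
    {"xyz": [-0.1125, 0.0938, 0.22], "jaw": 40},
  ],
)

```text
clock: 3.08
tcp_pos: [414.8, 46.6, 132.5]
ee_rot: [0.983, 0.181, 0.002, 0.0]
contact_force: [-0.3, 0.2, 0.0]
grip_width: 40.1
grip_force: 0.0
```

```bash
python3 look.py 412.3 44.7 9 36 pics/w200.png
```

```text
pix [321.8 181.2] (((321.3888854980469, 181.55555725097656), 22.21906089782715), 1455.5) xy [411.8  44.9] shift [-3.4  0.5 -0. ] z 132.5
```

View pics/w200.png

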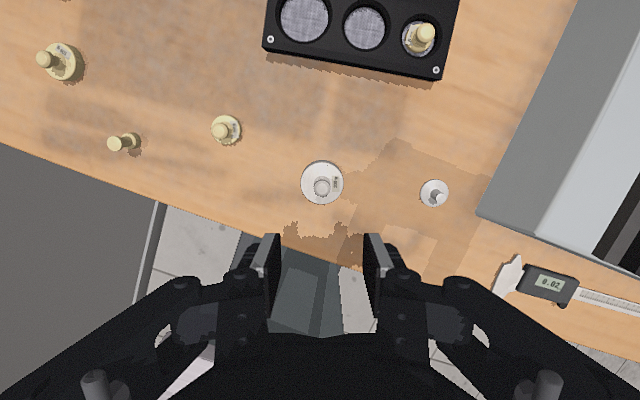

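The 200 lies at (321,182), midway between the fingers, and all three views agree. I'll descend.

```bash
python3 to.py 411.9 44.9 21
```

```text
[ -3.4   0.5 111.1] [414.5  46.5 132.1] 3.12
```

Converted, 85 mm / 800 = 0.1063, 50 mm / 800 = 0.0625.

inch_along(
  rows=[
    {"xyz": [-0.0025, 0, 0.0625], "jaw": 36},
    {"xyz": [-0.0025, 0, 0.1063], "jaw": 36},
    {"xyz": [-0.0025, 0, 0.1063], "jaw": 36},
    {"xyz": [-0.0025, 0, 0.1063], "jaw": 36},
    {"xyz": [-0.0025, 0, 0.1063], "jaw": 36},
  ],
)

```text
clock: 3.75
tcp_pos: [412.9, 45.4, 47.3]
ee_rot: [0.983, 0.181, 0.002, 0.0]
contact_force: [-0.4, -0.3, 0.7]
grip_width: 35.7
grip_force: 0.0
```

```bash
python3 to.py 411.9 44.9 21
```

```text
[-1.2  0.  26.3] [412.9  45.4  47.3] 3.75
```

Converted, 26 mm / 800 = 0.0325, -1 mm / 800 = -0.0013.

inch_along(
  rows=[
    {"xyz": [-0.0013, 0, 0.0325], "jaw": 36},
    {"xyz": [-0.0013, 0, 0.0325], "jaw": 36},
    {"xyz": [-0.0013, 0, 0.0325], "jaw": 36},
    {"xyz": [-0.0013, 0, 0.0325], "jaw": 5},
    {"xyz": [-0.0013, 0, 0.0325], "jaw": 5},
    {"xyz": [-0.0013, 0, 0.0325], "jaw": 5},
    {"xyz": [-0.0013, 0, 0.0325], "jaw": 5},
    {"xyz": [-0.0013, 0, 0.0325], "jaw": 5},
  ],
)

```text
clock: 4.75
tcp_pos: [410.0, 44.9, 19.0]
ee_rot: [0.984, 0.181, -0.0, -0.0]
contact_force: [0.1, -0.2, -0.5]
grip_width: 4.8
grip_force: 0.0
```

```bash
python3 - <<'E'
from h import *
a=ctrl.grab_frame("wrist")[:,:,::-1];b=ctrl.grab_frame("scene")[:,:,::-1]
cv2.imwrite("pics/g1.png",np.vstack([cv2.resize(a[100:400],(640,300)),cv2.resize(b[180:330,230:470],(640,300))]))
E
```

```text
(no output)
```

View pics/g1.png

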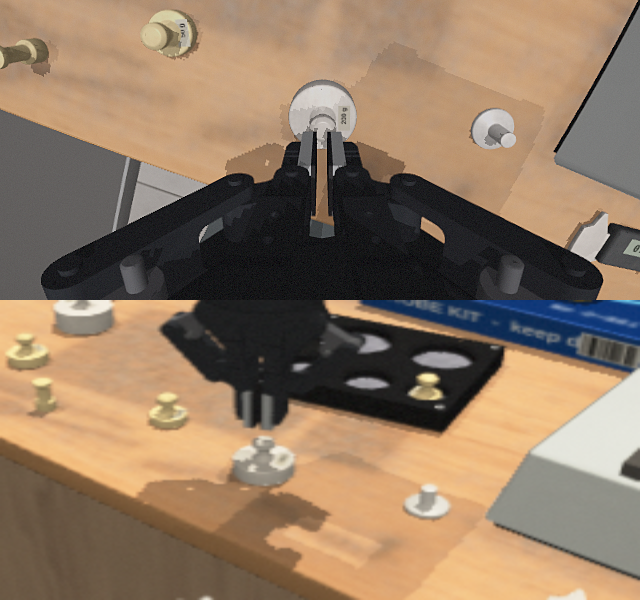

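```bash
python3 - <<'E'
from h import *
for n,pts in(("scene",[(411.9,44.9,0),(411.9,44.9,36),(410,45,20),(410,45,50),(410,45,60),(410,45,80)]),):
    K,D,Rw,c=cam(n); print(c)
    print(cv2.projectPoints(np.array(pts,float),cv2.Rodrigues(Rw.T)[0],-Rw.T@c,K,D)[0][:,0].round(0))
o=ctrl.get_obs();print(o)
b=ctrl.grab_frame("scene")[:,:,::-1];cv2.imwrite("pics/g2.png",cv2.resize(b[180:290,270:400],(780,660),interpolation=cv2.INTER_CUBIC)[:600])
E
```

```text
[ -35.77098389 -323.08081582  478.49727132]
[[329. 266.]
 [329. 250.]
 [329. 258.]
 [329. 244.]
 [329. 239.]
 [329. 230.]]
{'clock': 4.85, 'q': array([-2.11939671e-02, -2.40369541e-01,  2.31422735e+00, -5.51299945e-06,
        1.06786652e+00,  1.18575368e+00]), 'qvel': array([ 1.73950170e-03, -7.04890034e-04,  1.04425630e-03, -3.44794144e-04,
        3.08837995e-05,  1.63402455e-03]), 'joint_torque': array([ 9.42610059e-04, -2.08059561e+01, -3.19371843e+01,  2.95987211e-04,
        4.90918355e-04,  1.29280556e-05]), 'tcp_pos': array([410.00604975,  44.91958226,  18.96480356]), 'ee_rot': array([ 9.83497115e-01,  1.80923796e-01, -6.49742908e-05, -1.09162331e-05]), 'contact_force': array([ 0.52931813, -0.16483611,  0.27052498]), 'ft_torque': array([-0.01667944, -0.0519991 ,  0.00867526]), 'grip_force': 0.0, 'grip_width': 5.228646605274954}
```

View pics/g2.png

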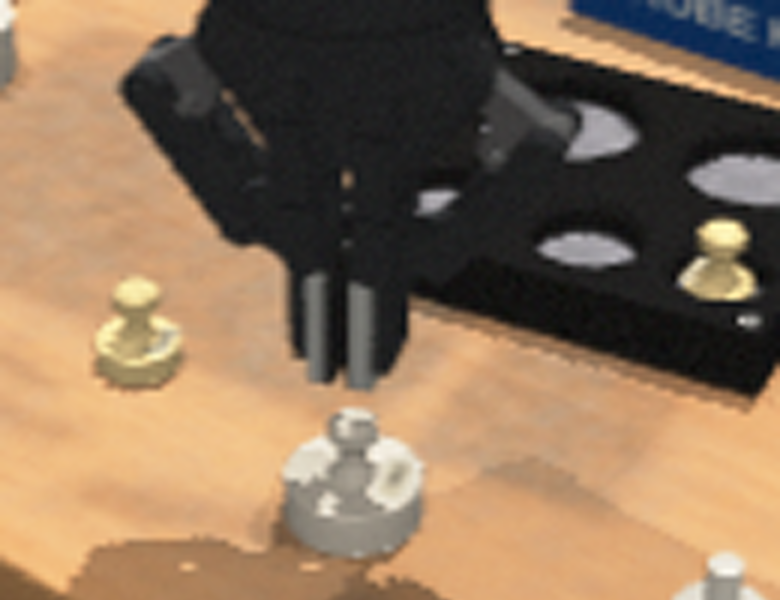

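The tips show at about v=244 in the scene view. That puts them near z≈50, roughly 30 mm above the reported TCP. I'll reopen and approach by sight and force instead.

Converted, 24 mm / 800 = 0.03, 20 mm / 800 = 0.025.

inch_along(
  rows=[
    {"xyz": [0.0013, 0, 0], "jaw": 36},
    {"xyz": [0.0013, 0, 0], "jaw": 36},
    {"xyz": [0.0013, 0, 0], "jaw": 36},
    {"xyz": [0.0013, 0, 0.0125], "jaw": 36},
    {"xyz": [0.0013, 0, 0.025], "jaw": 36},
    {"xyz": [0.0013, 0, 0.03], "jaw": 36},
    {"xyz": [0.0013, 0, 0.03], "jaw": 36},
  ],
)

```text
clock: 5.78
tcp_pos: [410.4, 45.3, -5.7]
ee_rot: [0.984, 0.181, -0.001, -0.0]
contact_force: [-0.1, -0.3, 0.3]
grip_width: 35.9
grip_force: 0.0
```

```bash
python3 - <<'E'
from h import *
a=ctrl.grab_frame("wrist")[:,:,::-1];b=ctrl.grab_frame("scene")[:,:,::-1]
cv2.imwrite("pics/g3.png",np.hstack([cv2.resize(a[150:300,220:420],(400,300)),cv2.resize(b[200:290,280:400],(400,300),interpolation=cv2.INTER_CUBIC)]))
E
```

```text
(no output)
```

View pics/g3.png

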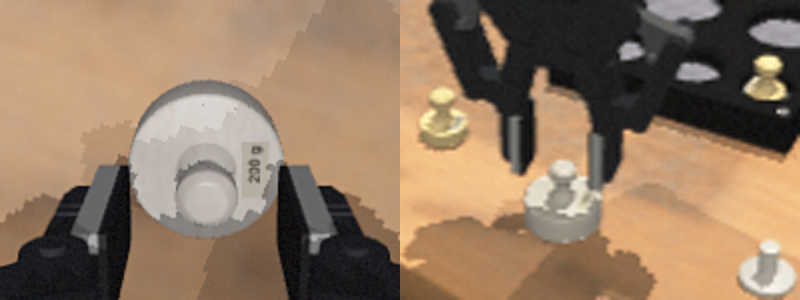

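The wrist crop shows the pads straddling the knob, centred on it. The tips are about level with its top, so I'll go 9 mm lower and close.

Converted, 9 mm / 800 = 0.0113, 1 mm / 800 = 0.0013.

inch_along(
  rows=[
    {"xyz": [0.0013, 0, 0.0113], "jaw": 36},
    {"xyz": [0.0013, 0, 0.0113], "jaw": 36},
    {"xyz": [0.0013, 0, 0.0113], "jaw": 25},
    {"xyz": [0.0013, 0, 0.0113], "jaw": 10},
    {"xyz": [0.0013, 0, 0.0113], "jaw": 5},
    {"xyz": [0.0013, 0, 0.0113], "jaw": 5},
    {"xyz": [0.0013, 0, 0.0113], "jaw": 5},
  ],
)

```text
clock: 6.75
tcp_pos: [412.1, 45.6, -13.8]
ee_rot: [0.984, 0.181, 0.0, 0.0]
contact_force: [0.2, -0.6, 1.5]
grip_width: 10.5
grip_force: 58.6
```

Converted, -75 mm / 800 = -0.0938, -70 mm / 800 = -0.0875.

inch_along(
  rows=[
    {"xyz": [0, 0, -0.0188], "jaw": 5},
    {"xyz": [0, 0, -0.05], "jaw": 5},
    {"xyz": [0, 0, -0.0875], "jaw": 5},
    {"xyz": [0, 0, -0.0938], "jaw": 5},
    {"xyz": [0, 0, -0.0938], "jaw": 5},
  ],
)

```text
clock: 7.38
tcp_pos: [411.8, 45.7, 60.9]
ee_rot: [0.984, 0.181, 0.0, -0.0]
contact_force: [-0.2, 0.8, -2.5]
grip_width: 10.1
grip_force: 58.7
```

```bash
python3 to.py 628.1 39.7 63
```

```text
[200.   82.6  -2. ] [411.8  45.7  60.9] 7.38
```

Converted, 200 mm / 800 = 0.25, 160 mm / 800 = 0.2.

inch_along(
  rows=[
    {"xyz": [0.05, 0.02, -0.0025], "jaw": 5},
    {"xyz": [0.1, 0.0413, -0.0025], "jaw": 5},
    {"xyz": [0.15, 0.0625, -0.0025], "jaw": 5},
    {"xyz": [0.2, 0.0825, -0.0025], "jaw": 5},
    {"xyz": [0.25, 0.1038, -0.0025], "jaw": 5},
    {"xyz": [0.25, 0.1038, -0.0025], "jaw": 5},
    {"xyz": [0.25, 0.1038, -0.0025], "jaw": 5},
    {"xyz": [0.25, 0.1038, -0.0025], "jaw": 5},
  ],
)

```text
clock: 8.38
tcp_pos: [626.7, 39.3, 62.0]
ee_rot: [0.983, 0.181, -0.001, -0.0]
contact_force: [-0.3, -0.5, -1.1]
grip_width: 10.2
grip_force: 58.7
```

```bash
python3 to.py 628.1 39.7 0; python3 - <<'E'
from h import *
a=ctrl.grab_frame("wrist")[:,:,::-1]
cv2.imwrite("pics/p1.png",a)
E
```

```text
[ 1.5  0.2 62. ] [626.7  39.3  62. ] 8.38
```

View pics/p1.png

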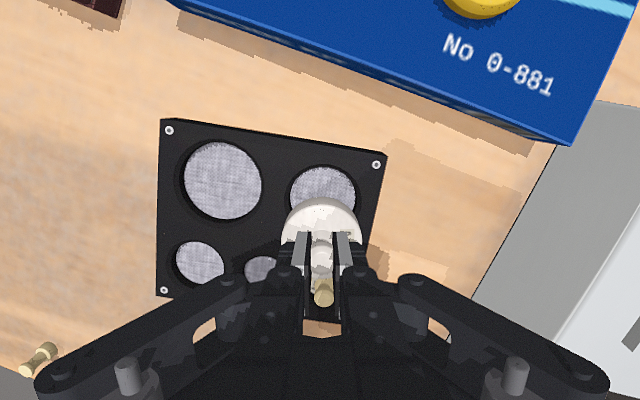

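The 200 hangs upright at (322,235), between the pads over its well. I'll lower it.

Converted, 54 mm / 800 = 0.0675, 50 mm / 800 = 0.0625.

inch_along(
  rows=[
    {"xyz": [0.0018, 0, 0.025], "jaw": 5},
    {"xyz": [0.0018, 0, 0.05], "jaw": 5},
    {"xyz": [0.0018, 0, 0.0625], "jaw": 5},
    {"xyz": [0.0018, 0, 0.0675], "jaw": 5},
    {"xyz": [0.0018, 0, 0.0675], "jaw": 5},
    {"xyz": [0.0018, 0, 0.0675], "jaw": 5},
  ],
)

```text
clock: 9.18
tcp_pos: [630.4, 39.7, 9.8]
ee_rot: [0.984, 0.181, 0.001, 0.0]
contact_force: [-0.3, -0.3, -2.2]
grip_width: 10.5
grip_force: 58.7
```

```bash
python3 to.py 628.1 39.7 -1.5; python3 - <<'E'
from h import *
im=cv2.imread("pics/p1.png"); o=dict(tcp_pos=np.array([626.7,39.3,62]),ee_rot=ctrl.get_obs()['ee_rot'])
g=cv2.cvtColor(im,cv2.COLOR_BGR2GRAY);m=np.zeros_like(g);m[130:230,172:275]=(g[130:230,172:275]>75)*255
c=max(cv2.findContours(m,0,1)[0],key=cv2.contourArea);e=cv2.fitEllipse(c);print(e,ray(cam("wrist",o),e[0],14))
E
```

```text
[-2.2 -0.8 11.3] [630.4  39.7   9.8] 9.18
((222.2308807373047, 180.5380096435547), (71.70378875732422, 80.56060028076172), 132.7003631591797) [[614.22934853 112.76537304]]
```

Converted, 9 mm / 800 = 0.0113, 6 mm / 800 = 0.0075.

inch_along(
  rows=[
    {"xyz": [-0.0013, 0, 0.0038], "jaw": 5},
    {"xyz": [-0.0013, 0, 0.0075], "jaw": 5},
    {"xyz": [-0.0013, 0, 0.0113], "jaw": 5},
    {"xyz": [-0.0013, 0, 0.0113], "jaw": 5},
    {"xyz": [-0.0013, 0, 0.0113], "jaw": 5},
  ],
)

```text
clock: 9.8
tcp_pos: [628.8, 39.4, -0.0]
ee_rot: [0.983, 0.181, -0.0, 0.0]
contact_force: [0.6, -0.2, -2.8]
grip_width: 10.2
grip_force: 58.7
```

```bash
python3 to.py 628.1 39.7 -1.5
```

```text
[-0.5 -0.5  1.5] [628.8  39.4  -0. ] 9.8
```

Converted, 1.5 mm / 800 = 0.0019.

inch_along(
  rows=[
    {"xyz": [0, 0, 0.0019], "jaw": 5},
    {"xyz": [0, 0, 0.0019], "jaw": 5},
    {"xyz": [0, 0, 0.0019], "jaw": 5},
  ],
)

```text
clock: 10.18
tcp_pos: [628.7, 39.4, -1.5]
ee_rot: [0.984, 0.181, -0.0, -0.0]
contact_force: [0.4, 0.3, -1.8]
grip_width: 10.5
grip_force: 58.7
```

inch_along(
  rows=[
    {"xyz": [0, 0, 0.0013], "jaw": 5},
    {"xyz": [0, 0, 0.0013], "jaw": 5},
  ],
)

```text
clock: 10.42
tcp_pos: [629.1, 39.5, -1.7]
ee_rot: [0.983, 0.181, 0.0, -0.0]
contact_force: [-1.0, 0.2, 3.9]
grip_width: 10.4
grip_force: 59.2
```

Contact with the floor. Release and lift.

Converted, -110 mm / 800 = -0.1375, -75 mm / 800 = -0.0938.

inch_along(
  rows=[
    {"jaw": 24},
    {"jaw": 26},
    {"jaw": 26},
    {"xyz": [0, 0, -0.0188], "jaw": 26},
    {"xyz": [0, 0, -0.0438], "jaw": 30},
    {"xyz": [0, 0, -0.0938], "jaw": 36},
    {"xyz": [0, 0, -0.1375], "jaw": 36},
    {"xyz": [0, 0, -0.1375], "jaw": 36},
  ],
)

```text
clock: 11.42
tcp_pos: [632.3, 39.4, 113.9]
ee_rot: [0.983, 0.181, 0.005, 0.001]
contact_force: [0.6, 0.9, 0.4]
grip_width: 35.8
grip_force: 0.0
```

```bash
python3 to.py 520.3 341.4 130
```

```text
[   3.  -322.1  -17.3] [632.3  39.4 113.9] 11.43
```

Converted, -320 mm / 800 = -0.4, -20 mm / 800 = -0.025.

inch_along(
  rows=[
    {"xyz": [0.0063, -0.4, -0.025], "jaw": 36},
    {"xyz": [0.0063, -0.4, -0.025], "jaw": 36},
    {"xyz": [0.0063, -0.4, -0.025], "jaw": 36},
    {"xyz": [0.0063, -0.4, -0.025], "jaw": 36},
    {"xyz": [0.0063, -0.4, -0.025], "jaw": 36},
    {"xyz": [0.0063, -0.4, -0.025], "jaw": 36},
    {"xyz": [0.0063, -0.4, -0.025], "jaw": 36},
    {"xyz": [0.0063, -0.4, -0.025], "jaw": 36},
  ],
)

```text
clock: 12.42
tcp_pos: [519.9, 338.8, 127.1]
ee_rot: [0.984, 0.18, -0.0, 0.0]
contact_force: [0.6, -0.3, 0.4]
grip_width: 36.1
grip_force: 0.0
```

```bash
python3 look.py 520.3 341.4 13 46 pics/w500.png; python3 look.py 520.3 341.4 13 46 pics/w500b.png
```

```text
pix [318.6 178.4] (((320.0, 180.0), 29.274662017822266), 2522.0) xy [519.3 339.6] shift [-0.3 -0.9 -0. ] z 127.1
pix [318.5 178.4] (((319.64129638671875, 180.07608032226562), 29.29402732849121), 2512.0) xy [519.2 339.8] shift [-0.4 -1.3 -0. ] z 127.1
```

View pics/w500b.png

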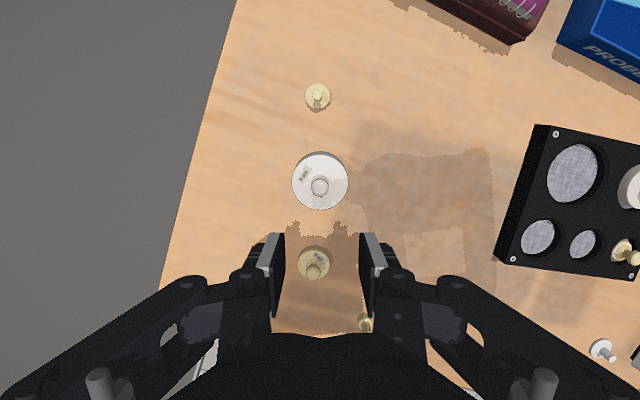

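The 500 is at (319,180) with the clamp screw at (318,97), clear of the pads. I'll descend with the same finger offset, to a TCP of about +2.

Converted, 105 mm / 800 = 0.1313, 90 mm / 800 = 0.1125.

inch_along(
  rows=[
    {"xyz": [0, -0.0013, 0.0625], "jaw": 36},
    {"xyz": [0, -0.0013, 0.1125], "jaw": 36},
    {"xyz": [0, -0.0013, 0.1313], "jaw": 36},
    {"xyz": [0, -0.0013, 0.1313], "jaw": 36},
    {"xyz": [0, -0.0013, 0.1313], "jaw": 36},
    {"xyz": [0, -0.0013, 0.1313], "jaw": 36},
  ],
)

```text
clock: 13.28
tcp_pos: [520.7, 341.9, 24.8]
ee_rot: [0.984, 0.181, 0.002, -0.001]
contact_force: [-0.2, 0.1, 0.5]
grip_width: 36.2
grip_force: 0.0
```

```bash
python3 to.py 519.3 339.8 1.5; python3 to.py 519.3 339.8 1.5
```

```text
[-2.1  1.5 23.3] [520.7 341.9  24.8] 13.28
[-2.1  1.5 23.3] [520.7 341.9  24.8] 13.28
```

Converted, 18 mm / 800 = 0.0225, 10 mm / 800 = 0.0125.

inch_along(
  rows=[
    {"xyz": [-0.0013, 0.0013, 0.0125], "jaw": 36},
    {"xyz": [-0.0013, 0.0013, 0.0225], "jaw": 36},
    {"xyz": [-0.0013, 0.0013, 0.0225], "jaw": 36},
    {"xyz": [-0.0013, 0.0013, 0.0225], "jaw": 36},
    {"xyz": [-0.0013, 0.0013, 0.0225], "jaw": 36},
  ],
)

```text
clock: 13.9
tcp_pos: [518.8, 340.0, 4.7]
ee_rot: [0.983, 0.181, 0.0, -0.0]
contact_force: [-0.2, -0.1, -0.2]
grip_width: 35.9
grip_force: 0.0
```

```bash
python3 to.py 519.3 339.8 1.5
```

```text
[0.4 0.3 3.2] [518.8 340.    4.7] 13.9
```

Converted, 3 mm / 800 = 0.0038.

inch_along(
  rows=[
    {"xyz": [0, 0, 0.0038], "jaw": 36},
    {"xyz": [0, 0, 0.0038], "jaw": 25},
    {"xyz": [0, 0, 0.0038], "jaw": 18},
    {"xyz": [0, 0, 0.0038], "jaw": 10},
    {"xyz": [0, 0, 0.0038], "jaw": 5},
    {"xyz": [0, 0, 0.0038], "jaw": 5},
    {"xyz": [0, 0, 0.0038], "jaw": 5},
    {"xyz": [0, 0, 0.0038], "jaw": 5},
  ],
)

```text
clock: 14.9
tcp_pos: [518.6, 340.0, 1.7]
ee_rot: [0.984, 0.181, 0.0, -0.0]
contact_force: [-1.9, 1.2, 2.3]
grip_width: 10.3
grip_force: 58.7
```

Converted, -72 mm / 800 = -0.09, -65 mm / 800 = -0.0813.

inch_along(
  rows=[
    {"xyz": [0, 0, -0.0125], "jaw": 5},
    {"xyz": [0, 0, -0.0438], "jaw": 5},
    {"xyz": [0, 0, -0.0813], "jaw": 5},
    {"xyz": [0, 0, -0.09], "jaw": 5},
    {"xyz": [0, 0, -0.09], "jaw": 5},
    {"xyz": [0, 0, -0.09], "jaw": 5},
  ],
)

```text
clock: 15.65
tcp_pos: [517.4, 339.1, 71.5]
ee_rot: [0.984, 0.181, -0.002, 0.001]
contact_force: [-0.3, 0.4, -4.5]
grip_width: 10.5
grip_force: 58.7
```

```bash
python3 to.py 613.7 113.1 72
```

```text
[  9.6 245.5  -0.4] [517.4 339.1  71.5] 15.65
```

Converted, 245 mm / 800 = 0.3063, 220 mm / 800 = 0.275.

inch_along(
  rows=[
    {"xyz": [0.0025, 0.05, 0], "jaw": 5},
    {"xyz": [0.005, 0.1063, 0], "jaw": 5},
    {"xyz": [0.0063, 0.1625, 0], "jaw": 5},
    {"xyz": [0.0075, 0.2188, 0], "jaw": 5},
    {"xyz": [0.01, 0.275, 0], "jaw": 5},
    {"xyz": [0.0113, 0.3063, 0], "jaw": 5},
    {"xyz": [0.0113, 0.3063, 0], "jaw": 5},
    {"xyz": [0.0113, 0.3063, 0], "jaw": 5},
    {"xyz": [0.0113, 0.3063, 0], "jaw": 5},
  ],
)

```text
clock: 16.77
tcp_pos: [613.5, 115.0, 72.9]
ee_rot: [0.983, 0.181, -0.001, -0.0]
contact_force: [-1.0, -0.1, -3.8]
grip_width: 10.3
grip_force: 59.0
```

```bash
python3 to.py 613.7 113.1 14
```

```text
[-0.4  1.9 58.9] [613.5 115.   72.9] 16.77
```

Converted, 42 mm / 800 = 0.0525, 35 mm / 800 = 0.0438.

inch_along(
  rows=[
    {"xyz": [0, 0.0013, 0.025], "jaw": 5},
    {"xyz": [0, 0.0013, 0.0438], "jaw": 5},
    {"xyz": [0, 0.0013, 0.0525], "jaw": 5},
    {"xyz": [0, 0.0013, 0.0525], "jaw": 5},
    {"xyz": [0, 0.0013, 0.0525], "jaw": 5},
    {"xyz": [0, 0.0013, 0.0525], "jaw": 5},
  ],
)

```text
clock: 17.52
tcp_pos: [615.3, 113.2, 32.4]
ee_rot: [0.984, 0.181, 0.001, 0.0]
contact_force: [1.5, 0.0, -4.2]
grip_width: 10.1
grip_force: 59.0
```

```bash
python3 to.py 613.7 113.1 14;python3 - <<'E'
from h import *
a=ctrl.grab_frame("wrist")[:,:,::-1]
cv2.imwrite("pics/p2.png",a)
E
```

```text
[-1.5 -0.5 18.4] [615.3 113.2  32.4] 17.52
```

View pics/p2.png

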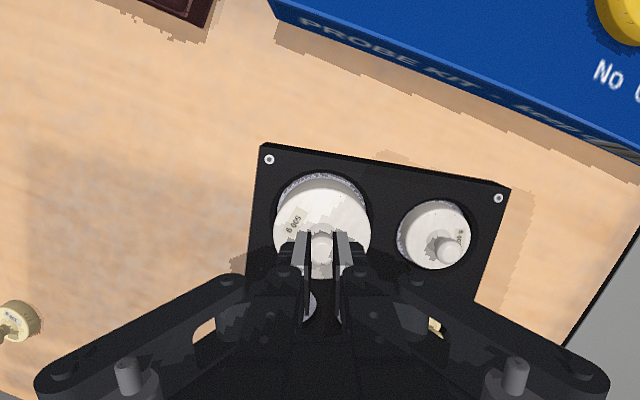

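The 500 sits centred over its well at (322,220), and the 200 is seated at (435,234). Lowering.

Converted, 16.5 mm / 800 = 0.0206, 12 mm / 800 = 0.015.

inch_along(
  rows=[
    {"xyz": [-0.0009, 0, 0.0075], "jaw": 5},
    {"xyz": [-0.0009, 0, 0.015], "jaw": 5},
    {"xyz": [-0.0009, 0, 0.0206], "jaw": 5},
    {"xyz": [-0.0009, 0, 0.0206], "jaw": 5},
    {"xyz": [-0.0009, 0, 0.0206], "jaw": 5},
  ],
)

```text
clock: 18.2
tcp_pos: [613.9, 112.9, 14.9]
ee_rot: [0.983, 0.181, -0.0, 0.0]
contact_force: [0.3, 0.7, -4.5]
grip_width: 10.7
grip_force: 59.0
```

inch_along(
  rows=[
    {"xyz": [0, 0, 0.0025], "jaw": 5},
    {"xyz": [0, 0, 0.0025], "jaw": 5},
  ],
)

```text
clock: 18.45
tcp_pos: [614.5, 113.0, 13.8]
ee_rot: [0.983, 0.181, 0.001, 0.0]
contact_force: [-1.1, 0.2, -0.6]
grip_width: 10.3
grip_force: 59.4
```

```bash
python3 to.py 613.7 113.1 14
```

```text
[-0.7 -0.3 -0.2] [614.5 113.   13.8] 18.45
```

Weight taken by the floor. Release, lift and go to hover over the 100 at (432.8,315.2).

Converted, -110 mm / 800 = -0.1375, -75 mm / 800 = -0.0938.

inch_along(
  rows=[
    {"xyz": [0, 0, 0.0006], "jaw": 5},
    {"xyz": [0, 0, 0.0006], "jaw": 24},
    {"jaw": 26},
    {"jaw": 26},
    {"xyz": [0, 0, -0.0188], "jaw": 26},
    {"xyz": [0, 0, -0.0438], "jaw": 30},
    {"xyz": [0, 0, -0.0938], "jaw": 36},
    {"xyz": [0, 0, -0.1375], "jaw": 36},
    {"xyz": [0, 0, -0.1375], "jaw": 36},
  ],
)

```text
clock: 19.58
tcp_pos: [617.3, 113.3, 129.4]
ee_rot: [0.983, 0.181, 0.005, 0.0]
contact_force: [0.3, 0.4, 0.3]
grip_width: 36.5
grip_force: 0.0
```

```bash
python3 to.py 432.8 315.2 120
```

```text
[-100.7 -254.4    7.7] [617.3 113.3 129.4] 19.57
```

Converted, -254 mm / 800 = -0.3175, -98 mm / 800 = -0.1225.

inch_along(
  rows=[
    {"xyz": [-0.1225, -0.3175, 0.005], "jaw": 36},
    {"xyz": [-0.1225, -0.3175, 0.005], "jaw": 36},
    {"xyz": [-0.1225, -0.3175, 0.005], "jaw": 36},
    {"xyz": [-0.1225, -0.3175, 0.005], "jaw": 36},
    {"xyz": [-0.1225, -0.3175, 0.005], "jaw": 36},
    {"xyz": [-0.1225, -0.3175, 0.005], "jaw": 36},
    {"xyz": [-0.1225, -0.3175, 0.005], "jaw": 36},
    {"xyz": [-0.1225, -0.3175, 0.005], "jaw": 36},
  ],
)

```text
clock: 20.58
tcp_pos: [432.7, 314.6, 118.9]
ee_rot: [0.984, 0.18, -0.0, 0.0]
contact_force: [-0.1, -0.2, -0.3]
grip_width: 35.5
grip_force: 0.0
```

```bash
python3 look.py 432.8 315.2 8 33 pics/w100.png;python3 look.py 432.8 315.2 8 33 pics/w100.png
```

```text
pix [320.5 180.2] (((321.1851806640625, 179.59259033203125), 18.68105125427246), 1018.0) xy [433.5 314.8] shift [ 0.9  0.2 -0. ] z 118.9
pix [320.5 180.1] (((321.4347229003906, 179.5549774169922), 18.63960838317871), 1018.0) xy [433.6 314.6] shift [ 0.9  0.4 -0. ] z 118.9
```

Converted, 122 mm / 800 = 0.1525, 112 mm / 800 = 0.14.

inch_along(
  rows=[
    {"xyz": [0.0013, 0, 0.0625], "jaw": 36},
    {"xyz": [0.0013, 0, 0.1188], "jaw": 36},
    {"xyz": [0.0013, 0, 0.14], "jaw": 36},
    {"xyz": [0.0013, 0, 0.1525], "jaw": 36},
    {"xyz": [0.0013, 0, 0.1525], "jaw": 36},
    {"xyz": [0.0013, 0, 0.1525], "jaw": 36},
    {"xyz": [0.0013, 0, 0.1525], "jaw": 36},
  ],
)

```text
clock: 21.55
tcp_pos: [433.9, 316.4, -1.5]
ee_rot: [0.983, 0.181, 0.001, -0.0]
contact_force: [-0.3, -0.5, 0.1]
grip_width: 36.1
grip_force: 0.0
```

```bash
python3 to.py 433.4 314.8 -16.3
```

```text
[-1.1  1.3 14.8] [433.9 316.4  -1.5] 21.55
```

Converted, 14 mm / 800 = 0.0175, 8 mm / 800 = 0.01.

inch_along(
  rows=[
    {"xyz": [-0.0006, 0.0013, 0.01], "jaw": 36},
    {"xyz": [-0.0006, 0.0013, 0.0175], "jaw": 36},
    {"xyz": [-0.0006, 0.0013, 0.0175], "jaw": 30},
    {"xyz": [-0.0006, 0.0013, 0.0175], "jaw": 20},
    {"xyz": [-0.0006, 0.0013, 0.0175], "jaw": 10},
    {"xyz": [-0.0006, 0.0013, 0.0175], "jaw": 5},
    {"xyz": [-0.0006, 0.0013, 0.0175], "jaw": 5},
    {"xyz": [-0.0006, 0.0013, 0.0175], "jaw": 5},
  ],
)

```text
clock: 22.55
tcp_pos: [432.9, 314.7, -16.8]
ee_rot: [0.983, 0.181, 0.0, -0.0]
contact_force: [-0.4, -1.0, 2.3]
grip_width: 10.1
grip_force: 58.6
```

Converted, -72 mm / 800 = -0.09, -65 mm / 800 = -0.0813.

inch_along(
  rows=[
    {"xyz": [0, 0, -0.0125], "jaw": 5},
    {"xyz": [0, 0, -0.0438], "jaw": 5},
    {"xyz": [0, 0, -0.0813], "jaw": 5},
    {"xyz": [0, 0, -0.09], "jaw": 5},
    {"xyz": [0, 0, -0.09], "jaw": 5},
    {"xyz": [0, 0, -0.09], "jaw": 5},
  ],
)

```text
clock: 23.3
tcp_pos: [431.8, 314.1, 53.5]
ee_rot: [0.984, 0.181, -0.001, 0.0]
contact_force: [-0.1, -0.7, -1.7]
grip_width: 10.5
grip_force: 58.6
```

```bash
python3 to.py 543.4 112 55
```

```text
[ 32.4 228.6  -1.5] [431.8 314.1  53.5] 23.3
```

Converted, 228 mm / 800 = 0.285, 215 mm / 800 = 0.2688.

inch_along(
  rows=[
    {"xyz": [0.0075, 0.05, 0], "jaw": 5},
    {"xyz": [0.015, 0.1063, 0], "jaw": 5},
    {"xyz": [0.0225, 0.1625, 0], "jaw": 5},
    {"xyz": [0.0313, 0.2188, 0], "jaw": 5},
    {"xyz": [0.0375, 0.2688, 0], "jaw": 5},
    {"xyz": [0.04, 0.285, 0], "jaw": 5},
    {"xyz": [0.04, 0.285, 0], "jaw": 5},
    {"xyz": [0.04, 0.285, 0], "jaw": 5},
    {"xyz": [0.04, 0.285, 0], "jaw": 5},
  ],
)

```text
clock: 24.42
tcp_pos: [543.2, 114.0, 54.8]
ee_rot: [0.983, 0.182, -0.0, -0.0]
contact_force: [-0.1, -0.1, -1.2]
grip_width: 10.4
grip_force: 58.7
```

```bash
python3 to.py 543.4 112 -4.8
```

```text
[-0.5  2.  59.6] [543.2 114.   54.8] 24.43
```

Converted, 45 mm / 800 = 0.0563, 38 mm / 800 = 0.0475.

inch_along(
  rows=[
    {"xyz": [0, 0.0013, 0.025], "jaw": 5},
    {"xyz": [0, 0.0013, 0.0475], "jaw": 5},
    {"xyz": [0, 0.0013, 0.0563], "jaw": 5},
    {"xyz": [0, 0.0013, 0.0563], "jaw": 5},
    {"xyz": [0, 0.0013, 0.0563], "jaw": 5},
    {"xyz": [0, 0.0013, 0.0563], "jaw": 5},
  ],
)

```text
clock: 25.18
tcp_pos: [544.9, 112.1, 10.8]
ee_rot: [0.984, 0.181, 0.001, 0.0]
contact_force: [-0.5, -0.1, -1.5]
grip_width: 10.3
grip_force: 58.7
```

```bash
python3 to.py 543.4 112 -4.8
```

```text
[-1.4 -0.5 15.6] [544.9 112.1  10.8] 25.18
```

The manual's scale: shifts go in shares of 800 mm and turns go in shares of 60 degrees. Converting my numbers, 14.5 mm / 800 = 0.0181, 11 mm / 800 = 0.0138.

inch_along(
  rows=[
    {"xyz": [-0.0009, 0, 0.0075], "jaw": 5},
    {"xyz": [-0.0009, 0, 0.0138], "jaw": 5},
    {"xyz": [-0.0009, 0, 0.0181], "jaw": 5},
    {"xyz": [-0.0009, 0, 0.0181], "jaw": 5},
    {"xyz": [-0.0009, 0, 0.0181], "jaw": 5},
  ],
)

```text
clock: 25.8
tcp_pos: [543.5, 111.8, -4.6]
ee_rot: [0.983, 0.181, 0.0, -0.0]
contact_force: [0.7, -0.3, -0.6]
grip_width: 10.5
grip_force: 58.7
```

inch_along(
  rows=[
    {"xyz": [0, 0, 0.0019], "jaw": 5},
    {"xyz": [0, 0, 0.0019], "jaw": 5},
  ],
)

```text
clock: 26.05
tcp_pos: [543.9, 112.0, -4.7]
ee_rot: [0.984, 0.181, 0.0, -0.0]
contact_force: [-3.1, -0.3, 6.3]
grip_width: 10.6
grip_force: 59.4
```

```bash
python3 to.py 543.4 112 -4.8
```

```text
[-0.5 -0.2  0.1] [543.9 112.   -4.7] 26.05
```

Converted, -120 mm / 800 = -0.15, -110 mm / 800 = -0.1375.

inch_along(
  rows=[
    {"jaw": 24},
    {"jaw": 26},
    {"jaw": 26},
    {"xyz": [0, 0, -0.0188], "jaw": 26},
    {"xyz": [0, 0, -0.0438], "jaw": 30},
    {"xyz": [0, 0, -0.0938], "jaw": 36},
    {"xyz": [0, 0, -0.1375], "jaw": 36},
    {"xyz": [0, 0, -0.15], "jaw": 36},
    {"xyz": [0, 0, -0.15], "jaw": 36},
  ],
)

```text
clock: 27.18
tcp_pos: [544.0, 111.8, 115.1]
ee_rot: [0.983, 0.181, 0.001, 0.0]
contact_force: [-0.0, 0.2, -0.0]
grip_width: 35.9
grip_force: 0.0
```

```bash
python3 to.py 427.3 149 120
```

```text
[-95.8 -76.3  -5.1] [544.  111.8 115.1] 27.18
```

Converted, -95 mm / 800 = -0.1188, -76 mm / 800 = -0.095.

inch_along(
  rows=[
    {"xyz": [-0.1188, -0.095, -0.0063], "jaw": 36},
    {"xyz": [-0.1188, -0.095, -0.0063], "jaw": 36},
    {"xyz": [-0.1188, -0.095, -0.0063], "jaw": 36},
    {"xyz": [-0.1188, -0.095, -0.0063], "jaw": 36},
    {"xyz": [-0.1188, -0.095, -0.0063], "jaw": 36},
    {"xyz": [-0.1188, -0.095, -0.0063], "jaw": 36},
  ],
)

```text
clock: 27.92
tcp_pos: [428.5, 148.7, 118.9]
ee_rot: [0.984, 0.18, -0.0, 0.0]
contact_force: [0.3, 0.7, 0.4]
grip_width: 36.0
grip_force: 0.0
```

```bash
python3 look.py 427.3 149 8 30 pics/w50.png;python3 look.py 427.3 149 8 30 pics/w50.png
```

```text
pix [320.3 181.5] (((321.5, 181.8333282470703), 15.500998497009277), 671.0) xy [427.4 147.8] shift [-1.3  0.4  0. ] z 118.9
pix [320.4 181.4] (((321.5, 181.8333282470703), 15.500998497009277), 672.0) xy [427.3 147.9] shift [-1.3  0.4  0. ] z 118.9
```

View pics/w50.png

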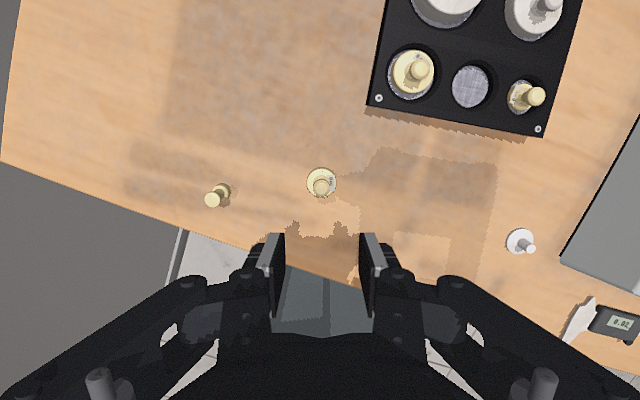

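The 100 is seated at (413,74). The 50 stands at (321,182), with the spool clear of it at (217,195). I'll descend as I did for the 100.

Converted, 122 mm / 800 = 0.1525, 112 mm / 800 = 0.14.

inch_along(
  rows=[
    {"xyz": [-0.0016, 0, 0.0625], "jaw": 36},
    {"xyz": [-0.0016, 0, 0.1188], "jaw": 36},
    {"xyz": [-0.0016, 0, 0.14], "jaw": 36},
    {"xyz": [-0.0016, 0, 0.1525], "jaw": 36},
    {"xyz": [-0.0016, 0, 0.1525], "jaw": 36},
    {"xyz": [-0.0016, 0, 0.1525], "jaw": 36},
    {"xyz": [-0.0016, 0, 0.1525], "jaw": 36},
  ],
)

```text
clock: 28.9
tcp_pos: [427.6, 148.8, -1.7]
ee_rot: [0.983, 0.181, 0.001, -0.0]
contact_force: [-0.1, -0.6, -0.2]
grip_width: 36.0
grip_force: 0.0
```

```bash
python3 to.py 427.3 148.2 -16.3
```

```text
[-0.6  0.5 14.6] [427.6 148.8  -1.7] 28.9
```

Converted, 14 mm / 800 = 0.0175, 8 mm / 800 = 0.01.

inch_along(
  rows=[
    {"xyz": [0, 0.0006, 0.01], "jaw": 36},
    {"xyz": [0, 0.0006, 0.0175], "jaw": 36},
    {"xyz": [0, 0.0006, 0.0175], "jaw": 30},
    {"xyz": [0, 0.0006, 0.0175], "jaw": 20},
    {"xyz": [0, 0.0006, 0.0175], "jaw": 10},
    {"xyz": [0, 0.0006, 0.0175], "jaw": 5},
    {"xyz": [0, 0.0006, 0.0175], "jaw": 5},
    {"xyz": [0, 0.0006, 0.0175], "jaw": 5},
  ],
)

```text
clock: 29.9
tcp_pos: [426.8, 148.1, -16.8]
ee_rot: [0.984, 0.181, 0.0, -0.0]
contact_force: [-0.5, 0.4, 2.1]
grip_width: 10.3
grip_force: 58.6
```

inch_along(
  rows=[
    {"xyz": [0, 0, -0.0125], "jaw": 5},
    {"xyz": [0, 0, -0.0438], "jaw": 5},
    {"xyz": [0, 0, -0.0813], "jaw": 5},
    {"xyz": [0, 0, -0.09], "jaw": 5},
    {"xyz": [0, 0, -0.09], "jaw": 5},
    {"xyz": [0, 0, -0.09], "jaw": 5},
  ],
)

```text
clock: 30.65
tcp_pos: [425.6, 147.8, 53.6]
ee_rot: [0.984, 0.181, -0.001, 0.0]
contact_force: [-0.2, 0.1, 0.6]
grip_width: 10.6
grip_force: 58.6
```

```bash
python3 to.py 553.7 60 55
```

```text
[ 88.5 127.7  -1.6] [425.6 147.8  53.6] 30.65
```

Converted, 128 mm / 800 = 0.16, 108 mm / 800 = 0.135.

inch_along(
  rows=[
    {"xyz": [0.0313, 0.045, 0], "jaw": 5},
    {"xyz": [0.0625, 0.09, 0], "jaw": 5},
    {"xyz": [0.0938, 0.135, 0], "jaw": 5},
    {"xyz": [0.11, 0.16, 0], "jaw": 5},
    {"xyz": [0.11, 0.16, 0], "jaw": 5},
    {"xyz": [0.11, 0.16, 0], "jaw": 5},
    {"xyz": [0.11, 0.16, 0], "jaw": 5},
    {"xyz": [0.11, 0.16, 0], "jaw": 5},
  ],
)

```text
clock: 31.65
tcp_pos: [553.8, 60.3, 54.9]
ee_rot: [0.983, 0.181, -0.0, -0.0]
contact_force: [1.2, 0.8, -0.4]
grip_width: 10.5
grip_force: 58.7
```

```bash
python3 to.py 553.7 60 -4.8
```

```text
[-0.2  0.3 59.7] [553.8  60.3  54.9] 31.65
```

Converted, 45 mm / 800 = 0.0563, 38 mm / 800 = 0.0475.

inch_along(
  rows=[
    {"xyz": [-0.0006, 0, 0.025], "jaw": 5},
    {"xyz": [-0.0006, 0, 0.0475], "jaw": 5},
    {"xyz": [-0.0006, 0, 0.0563], "jaw": 5},
    {"xyz": [-0.0006, 0, 0.0563], "jaw": 5},
    {"xyz": [-0.0006, 0, 0.0563], "jaw": 5},
    {"xyz": [-0.0006, 0, 0.0563], "jaw": 5},
  ],
)

```text
clock: 32.4
tcp_pos: [554.7, 59.6, 10.8]
ee_rot: [0.984, 0.181, 0.001, 0.0]
contact_force: [-0.9, 0.0, -1.2]
grip_width: 10.2
grip_force: 58.7
```

```bash
python3 to.py 553.7 60 -4.8
```

```text
[-0.8 -0.8 15.6] [554.7  59.6  10.8] 32.4
```

Converted, 14.5 mm / 800 = 0.0181, 11 mm / 800 = 0.0138.

inch_along(
  rows=[
    {"xyz": [-0.0006, 0, 0.0075], "jaw": 5},
    {"xyz": [-0.0006, 0, 0.0138], "jaw": 5},
    {"xyz": [-0.0006, 0, 0.0181], "jaw": 5},
    {"xyz": [-0.0006, 0, 0.0181], "jaw": 5},
    {"xyz": [-0.0006, 0, 0.0181], "jaw": 5},
  ],
)

```text
clock: 33.02
tcp_pos: [553.5, 59.4, -4.6]
ee_rot: [0.983, 0.181, 0.0, 0.0]
contact_force: [0.4, 0.2, -0.6]
grip_width: 10.7
grip_force: 58.7
```

inch_along(
  rows=[
    {"xyz": [0, 0, 0.0019], "jaw": 5},
    {"xyz": [0, 0, 0.0019], "jaw": 5},
  ],
)

```text
clock: 33.28
tcp_pos: [554.0, 59.6, -4.8]
ee_rot: [0.984, 0.181, 0.0, -0.0]
contact_force: [-3.3, 0.6, 7.0]
grip_width: 10.2
grip_force: 59.4
```

```bash
python3 to.py 553.7 60 -4.8
```

```text
[-0.1 -0.5  0. ] [554.   59.6  -4.8] 33.27
```

Release, lift and back off to look.

Converted, -180 mm / 800 = -0.225, -130 mm / 800 = -0.1625.

inch_along(
  rows=[
    {"jaw": 22},
    {"jaw": 24},
    {"jaw": 24},
    {"xyz": [0, 0, -0.0188], "jaw": 24},
    {"xyz": [0, 0, -0.0438], "jaw": 24},
    {"xyz": [0, 0, -0.0938], "jaw": 24},
    {"xyz": [0, 0, -0.1625], "jaw": 24},
    {"xyz": [-0.075, 0, -0.225], "jaw": 36},
    {"xyz": [-0.075, 0, -0.225], "jaw": 36},
    {"xyz": [-0.075, 0, -0.225], "jaw": 36},
  ],
)

```text
clock: 34.52
tcp_pos: [497.8, 37.9, 175.7]
ee_rot: [0.984, 0.181, 0.002, 0.0]
contact_force: [-0.1, 0.2, -0.5]
grip_width: 35.7
grip_force: 0.0
```

```bash
python3 - <<'E'
from h import *
a=ctrl.grab_frame("wrist")[:,:,::-1];b=ctrl.grab_frame("scene")[:,:,::-1]
cv2.imwrite("pics/f.png",np.vstack([cv2.resize(a[0:240,:],(800,300)),cv2.resize(b[160:280,220:440],(800,300),interpolation=cv2.INTER_CUBIC)]))
E
```

```text
(no output)
```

View pics/f.png

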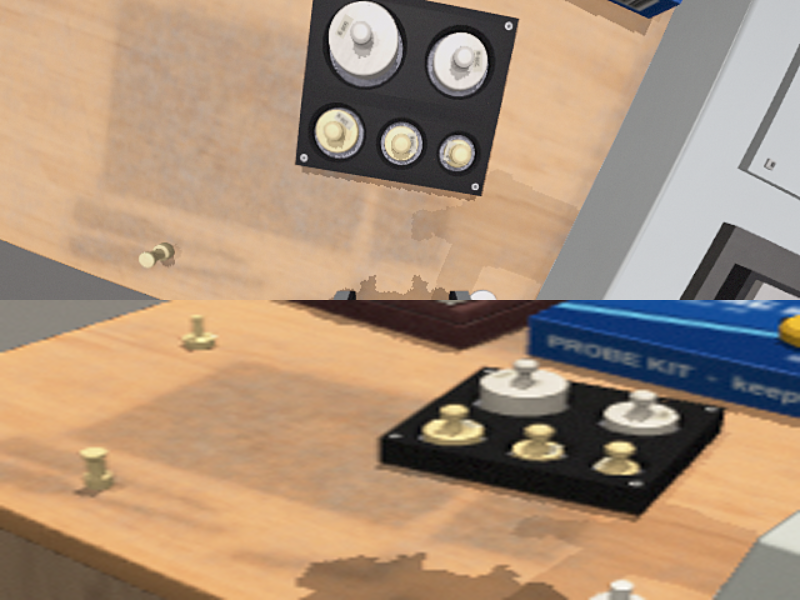

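All five weights sit upright in their wells: the top row at (366,42) and (460,62), the bottom row at (337,131), (401,143) and (458,153). The spool, screw and disc tip stand where they were, so I'll hand in.

inch_along(
  rows=[
    {"jaw": 36},
    {"jaw": 36},
    {"jaw": 36},
    {"jaw": 36},
  ],
)

```text
clock: 35.12
tcp_pos: [497.4, 38.1, 173.7]
ee_rot: [0.983, 0.181, -0.0, -0.0]
contact_force: [0.4, 0.5, 0.2]
grip_width: 35.7
grip_force: 0.0
```

```bash
python3 -c "
from rig import ctrl
print(ctrl.job_done())"
```

```text
the job is handed in; nothing more can be done
None
```

I lowered all four weights into their own wells and handed the job in at about 35 s; no verdict came back, but the last pictures show all five weights upright in the block and the screw, disc tip and adaptor apparently undisturbed.

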